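# Pin the mirror housing to its stand, then draw the mirror arm out and hold it

## Robot

A 7-joint arm with a two-finger parallel gripper is mounted at the origin on the work surface. World frame = base frame: x ahead of the robot, y to its left, z up, the work surface at z = 0. Lengths are in m, angles in rad, forces in N, time in s.
With the tool pointing down it reaches from about 0.4 to 0.85 m from the base axis. Payload 4.5 kg.
Tool frame: the origin (TCP) lies between the finger pads; the fingertips stand r.finger_overhang ahead of it and the grasp point (between the pads) lies 8 mm behind it (r.finger_overhang is the distance from the TCP to the fingertips, in m); z points along the fingers, x is the direction in which the jaws open and shut, and the axes are right-handed (so a half turn about z gives the same grasp; the last joint's range is limited). The gripper opens to 88 mm and grips with 3 to 60 N. Pads are 18 mm wide; open, the fingers measure 123 mm over their backs; the gripper's body (75 mm by 187 mm) begins 45 mm behind the grasp point.
Start: joints at [1.213, 0.689, -0.195, 1.565, 0.157, 0.902, -0.215], TCP at [0.239, -0.578, 0.25] pointing down, gripper open.
Joint ranges: [-3.01, 3.01], [-0.46, 2.08], [-1.47, 1.51], [0.13, 2.56], [-1, 4.14], [0.04, 2.09], [-2.66, 2.66]. Speed limits (rad/s): [2.57, 2.57, 3.14, 3.14, 3.14, 3.14, 3.14].

## Interface

Orientations are given as a unit quaternion [x, y, z, w].
In Python, from plant import r gives the robot as it stands.
- The arm moves only by the tool move_arm, never from a script. Its argument "targets" is a list that holds one entry, the list of rows, each a list of 7 numbers: the turn, a rotation vector about the world's x, y, z in rad, then the shift along the world's x, y, z in m, then the opening, from 0 (shut) to 1 (fully open). A call has 1 to 5 rows; each row shifts and turns the pose as measured when the row begins; what a row does not reach is not made up. A row lasts 1/10 s, in which the tool goes at most 50 mm and 8.59 degrees, less where a joint would pass 70% of its speed; a pose out of reach is approached as far as the arm can. A call with a gripper value outside its range is refused whole. The fingers move at their own pace and stop on an object; "force" is the grip in N (left out, the last holds). Time passes only in rows, so rows that do not move let the fingers close. It gives the time, the measured TCP pose, the force and the opening at its end, in the units of the state.
- r.get_state(): the state, without advancing time (a new reading comes with each control period).
- r.snapshot(name): name is "side" or "top"; returns a dict with "frame" (420x560x3 uint8, red, green, blue), "K" (3x3 intrinsics, pixels), "T" (4x4, takes a point from camera to world coordinates). Camera axes: x right, y up, looking along -z (the intrinsics and any distortion apply to the point x, -y, -z); pixel columns grow to the right and rows downward; lengths in m; the calibration is good to about 2 mm. A picture is of the moment at which its call begins. There is no depth.
- r.finish_job(): hands the job in, once; it reports no verdict.
Trained networks look in a picture, given as the dict that the camera call returned (one of the last four; its "shot" number tells which), for a name from the list of things; names that differ only in an ending like _2 or _b are one class to them, and where a whole thing is asked for, a point or a joint stands for the part that bears it (a point fixed in the world has none). Each returns a list of dicts, best first, with "score" (0 to 1); they miss things now and then, are a little off and sometimes report something else, mostly with a low value. They report only what shows in the picture. A call takes as long as a camera call. They do not tell look-alikes from the thing itself.
- r.find_in(picture, query): "centre" ([row, column] in pixels, amid what is visible of it).
The state is a dict: "clock": time; "q": joint angles; "qd": joint speeds; "joint_torque": joint torques, N m; "tool_pos": TCP position; "eef_rot": TCP orientation; "contact_force": force on the tool from outside, world axes, zero at the start; "moment": the same for the moment, N m; "opening": opening from 0.0 (shut) to 1.0 (fully open).
Only numpy, scipy, OpenCV 4.12 (cv2) and the standard library are available. Lean on these libraries where they do the work, as an engineer would, in place of code of your own. Each camera call takes 0.05 s, during which the arm holds its last target. There are 200 camera calls.

## Task

Lock the car-mirror housing to its repair stand by dropping the steel lock pin all the way down through the hole in the housing's tab and the stand's ear below it, while the mirror arm still lies inside. Then take hold of the metal mirror arm lying in the housing, tilt its wide head up so that it comes out slantwise through the opening from under the hood, and finish still gripping it steadily in the air with the whole arm at least 6 cm higher than the housing's rim. Leave the pin in place, and do not push the screwdriver, the jar or the mirror glass about.

Things in the scene. Friction and masses are not known exactly. Their poses are not given: they have to be found in the camera images.
- stand: Fixed grey metal repair stand; origin on the table at its centre; its x axis points from the housing's hood to the open end (away from the robot, within 0.35 rad). Base plate 220 x 140 x 10, column, deck 30 to 40 mm above the table; a drilled ear 10 thick reaches out at its -y side, exactly below the housing's tab.
- housing (a joint): Swivel of the black mirror housing about the vertical through the stand's origin, rad, + anticlockwise from above; starts at 0 (holes in line), held only by 0.25 N m of friction until the pin locks it. Housing: eight-sided plastic tub, outside 240 (x) x 160 (y) x 70 high, walls 5, inside 230 x 150; inside floor 46 mm above the table.
- tab_hole (a point): Centre of the top mouth of the hole in the housing's tab, at (0, -140) mm in the stand's frame, 50 mm above the table. Tab 50 x 85 x 8; hole 13 diameter, 2 mm chamfer, through tab, 2 mm gap and ear (20 mm in all), open below. The housing's outside wall is 60 mm from it.
- rim (a point): Middle of the housing's mouth at rim top height, 112 mm above the table, at (30, 0) mm in the stand's frame. In that frame the mouth is open from x = -60 to 115 and y = -75 to 75 (corners cut); from x = -60 to -115 a 4 mm hood covers it, 62 mm clear above the inside floor.
- lock_pin: Steel lock pin, 0.07 kg, upright; origin at the bottom of its foot, z up along it. Shank 10 diameter, 38 long with 4 mm tapered foot; collar 22 diameter, 5 thick; round grip stem 14 diameter, from 43 to 85 mm above the origin. Fully home its collar rests on the tab, origin 12 mm above the table. Starts hanging by its collar in the block's hole, origin 2 mm above the table.
- pin_block: Fixed wooden block 60 x 60 x 40 high with a 13 mm hole through its middle that stores the pin; origin at the centre of its underside.
- mirror_arm: Die-cast light metal arm, 214 long, 0.21 to 0.42 kg, lying on the housing's inside floor along the stand's x. Origin midway along it in the plane of its underside, x to the wide head, z up. Bar 16 wide, 6 to 24 mm above the underside, x -107 to 59; head 48 long x 44 wide x 26 high, x 59 to 107; foot 20 diameter x 20 high at x = -97.
- grip (a point): Where to pinch the bar across its 16 mm width: its centre of mass, x = 27 mm from the arm's origin, 15 mm above the underside.
- head_end (a point): End of the arm at the head, on the plane of its underside, x = +107.
- tail_end (a point): End of the arm at the tail, on the plane of its underside, x = -107. It starts about 47 mm under the hood, so the arm cannot be lifted out level; with the head raised about 25 degrees it can be drawn out along its length, head first.
- screwdriver: Screwdriver lying on the table to the far right, along its own x, handle to -x, about 200 long; leave alone.
- screw_jar: Glass jar 60 diameter, 80 high, on the left near the robot, origin under its centre; leave alone.
- mirror_glass: Mirror glass on a black backing, 200 x 100 x 6 with round ends along x, lying on the left, origin under its centre; leave alone.
Mind the look-alikes: they are no part of the job. There is more than one size of the mirror_arm; the job needs the middle-sized.

How it is judged:
On the way:
1. the lock pin is fully home through tab and ear, upright and let go, while the arm still lies in the housing (z of lock_pin in the frame of tab_hole below -0.033 m and horizontal distance between lock_pin and tab_hole below 0.005 m and angle between lock_pin's own z axis and vertical below 0.12 rad and contact force between the fingers and lock_pin below 0.2 N and z of each of tail_end, head_end in the frame of rim below -0.03 m), for 0.2 s.
At the end, for the whole second after the job is handed in: Mirror arm gripped (over 2 N), steady (under 30 mm/s), both ends over 40 mm above the rim, not touching stand or housing; pin within 5 mm of fully home, within 5 mm of the hole axis, upright within 0.12 rad; housing within 0.05 rad of its locked position (z of lock_pin in the frame of tab_hole below -0.033 m and horizontal distance between lock_pin and tab_hole below 0.005 m and angle between lock_pin's own z axis and vertical below 0.12 rad and value of joint housing between -0.05 and 0.05 rad and z of each of head_end, tail_end in the frame of rim above 0.04 m and contact force between the fingers and mirror_arm above 2 N and contact force between mirror_arm and stand below 0.1 N and linear speed of mirror_arm below 0.03 m/s); the arm keeps its last pose, push and grip.
It fails at once if the screwdriver is pushed more than 4 cm away (distance of screwdriver from where it was at the start of the episode above 0.04 m).
It fails at once if the jar is pushed more than 4 cm away (distance of screw_jar from where it was at the start of the episode above 0.04 m).
It fails at once if the mirror glass is pushed more than 4 cm away (distance of mirror_glass from where it was at the start of the episode above 0.04 m).
It also fails if it takes over 56 s, if anything falls off the work surface, if the arm or the gripper's body presses on something with over 40 N, if the wrist force passes 120 N, or if a joint passes its speed limit or range.

## Working session

There is one attempt and no reset: what is moved stays moved. The work goes in short steps, Python scripts to look and compute and a tool call to move; the robot and the scene stay as the last step left them, time stands still between calls to the robot, and variables do not carry over. Pictures are saved under pics/ and viewed, about 8 in all and at most 12, crops included, and the job is handed in when it is done.

Besides the shell and the picture viewer there is one more tool, called after "Request:" in YAML: its name, and indented under it one key for each argument. move_arm: Moves the arm, as the interface text tells. Its arguments: {"type":"object","properties":{"targets":{"type":"array","items":{"type":"array","items":{"type":"array","items":{"type":"number"}}}},"force":{"type":"number"}},"required":["targets"]}

```bash
ls; mkdir -p pics
python3 - <<'E'
from plant import r
import cv2,json,numpy as np
s=r.get_state(); print({k:np.round(v,3).tolist() for k,v in s.items()}, r.finger_overhang)
for n in("top","side"):
    p=r.snapshot(n); cv2.imwrite(f"pics/{n}0.png",p["frame"][:,:,::-1]); print(n,np.round(p["K"],1).tolist(),np.round(p["T"],3).tolist(),[k for k in p])
    for q in["lock_pin","pin_block","mirror_arm","stand","housing","tab_hole","screwdriver","screw_jar","mirror_glass"]:
        print(q,[(np.round(d["centre"]).tolist(),round(d["score"],2)) for d in r.find_in(p,q)][:4])
E
```

```text
pics
{'clock': 0.0, 'q': [1.213, 0.69, -0.195, 1.566, 0.157, 0.903, -0.215], 'qd': [0.001, -0.0, 0.001, -0.001, -0.0, 0.001, -0.0], 'joint_torque': [0.0, -52.757, -1.267, -15.343, -0.053, 0.007, 0.0], 'tool_pos': [0.238, -0.577, 0.249], 'eef_rot': [0.831, -0.556, -0.001, -0.0], 'contact_force': [0.943, -0.189, -0.226], 'moment': [-0.038, 0.006, 0.049], 'opening': 1.0} 0.011
top [[537.3, 0.0, 282.5], [0.0, 537.3, 210.3], [0.0, 0.0, 1.0]] [[-0.007, 0.995, -0.103, 0.373], [-1.0, -0.006, 0.002, 0.031], [0.002, 0.103, 0.995, 1.467], [0.0, 0.0, 0.0, 1.0]] ['frame', 'K', 'T', 'shot']
lock_pin []
pin_block [([201.0, 286.0], 0.73), ([224.0, 413.0], 0.64)]
mirror_arm [([208.0, 213.0], 0.74), ([316.0, 374.0], 0.73), ([173.0, 281.0], 0.6)]
stand [([201.0, 288.0], 0.89)]
housing [([200.0, 291.0], 0.56)]
tab_hole [([200.0, 286.0], 0.62)]
screwdriver []
screw_jar [([254.0, 172.0], 0.95)]
mirror_glass [([160.0, 154.0], 0.71)]
side [[431.0, 0.0, 279.0], [0.0, 431.0, 207.5], [0.0, 0.0, 1.0]] [[-0.951, 0.237, -0.2, 0.334], [-0.31, -0.717, 0.624, 0.61], [0.004, 0.655, 0.756, 0.771], [0.0, 0.0, 0.0, 1.0]] ['frame', 'K', 'T', 'shot']
lock_pin [([200.0, 241.0], 0.23)]
pin_block [([133.0, 331.0], 0.6)]
mirror_arm [([203.0, 246.0], 0.93), ([180.0, 407.0], 0.78), ([293.0, 232.0], 0.61)]
stand [([213.0, 273.0], 0.74)]
housing [([200.0, 272.0], 0.72)]
tab_hole [([199.0, 272.0], 0.58)]
screwdriver [([130.0, 231.0], 0.62)]
screw_jar [([363.0, 294.0], 0.76), ([205.0, 247.0], 0.43)]
mirror_glass [([354.0, 138.0], 0.76)]
```

View pics/top0.png

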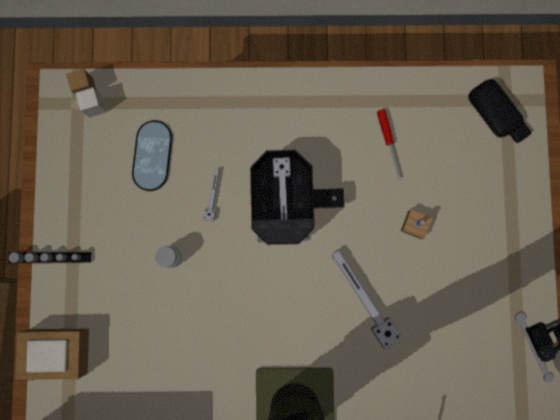

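View pics/side0.png

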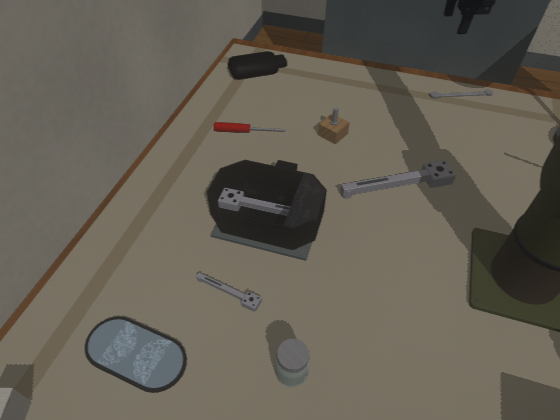

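The top view shows three arm-shaped candidates: the small one at (row 195, col 212), the one in the housing at (190, 282) and the large one at (300, 365). The middle-sized one is in the housing. The pin stands in its block at (223, 417), and the tab hole is at (198, 334).

```bash
cat > h.py <<'E'
from plant import r
import cv2,numpy as np
def proj(p,P):
    P=np.atleast_2d(P); T=np.linalg.inv(p["T"]); c=P@T[:3,:3].T+T[:3,3]
    c=c*[1,-1,-1]; u=c@p["K"].T; return u[:,:2]/u[:,2:]   # col,row
def back(p,col,row,z):
    d=np.linalg.solve(p["K"],[col,row,1])*[1,-1,-1]; d=p["T"][:3,:3]@d; o=p["T"][:3,3]
    return o+d*(z-o[2])/d[2]
def crop(p,r0,r1,c0,c1,k,g=1.0):
    f=p["frame"][r0:r1,c0:c1,::-1]; f=(255*(f/255.)**g).astype(np.uint8)
    return cv2.resize(f,None,fx=k,fy=k,interpolation=cv2.INTER_CUBIC)
E
python3 - <<'E'
from h import *
p=r.snapshot("top"); s=r.snapshot("side")
a=crop(p,140,252,240,440,4,.6)  # 800x448
cv2.imwrite("pics/c1.png",a)
b=crop(s,95,255,200,360,5,.5)[:,:]; b=cv2.resize(b,(600,600)); cv2.imwrite("pics/c2.png",b) # k=3.75
E
```

```text
(no output)
```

View pics/c1.png

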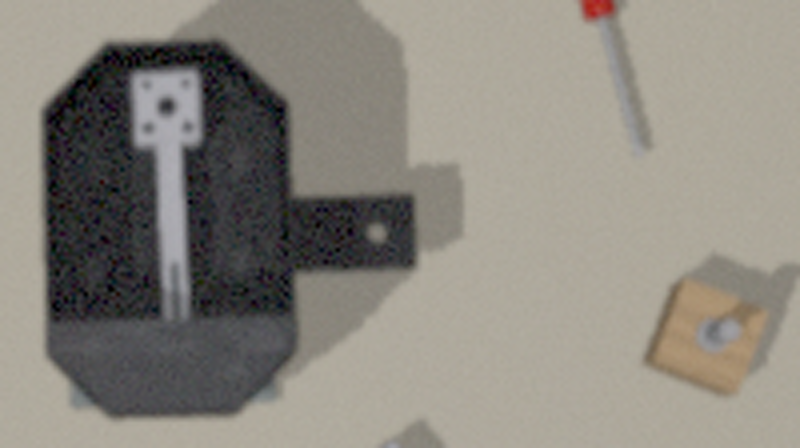

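View pics/c2.png

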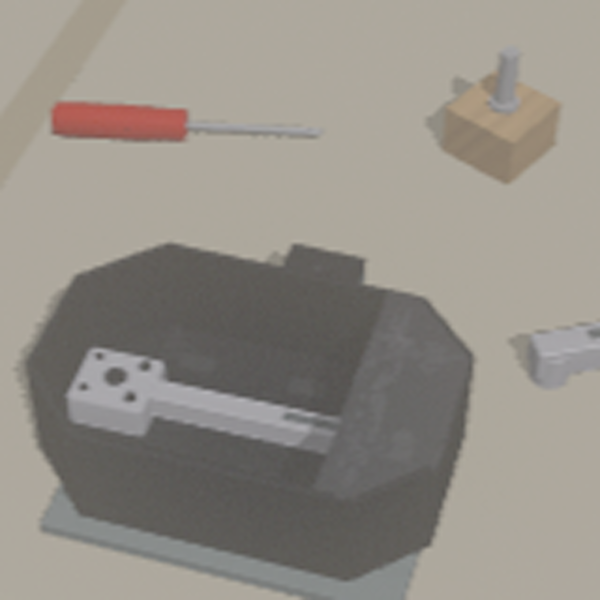

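The middle arm lies in the housing, with its head at c1 (167,108). The tab hole is at c1 (376,232), the pin collar at c1 (716,332) and the stem top near c1 (728,328). Next I fit the poses.

Run:
```python
from h import *
from scipy.optimize import least_squares
p=r.snapshot("top"); s=r.snapshot("side")
f1=lambda u,v:(240+u/4,140+v/4); f2=lambda u,v:(200+u/3.75,95+v/3.75)
B=lambda u,v,z:back(p,*f1(u,v),z)
oct_=[(112,42),(218,40),(288,104),(297,352),(240,414),(112,416),(48,354),(43,108)]
P=np.array([B(*o,.112) for o in oct_]); print(np.round(P,4))
print("mean",P.mean(0), "axis",np.arctan2(*( (P[0]+P[1])-(P[4]+P[5]))[[1,0]]))
print("hole top",B(376,232,.05),"mid",B(376,232,.04))
print("collar",B(716,332,.045),"stem top",B(728,329,.087))
print("block corners",[np.round(B(*c,.04),4) for c in((683,276),(768,306),(735,396),(645,364))])
print("side: collar",back(s,*f2(503,104),.045),"stemtop",back(s,*f2(510,53),.087))
print("side block", [np.round(back(s,*f2(*c),.04),4) for c in((444,116),(508,156),(562,104))])
# arm
print("head top corners z.072",[np.round(B(*c,.072),4) for c in((133,71),(201,70),(202,147),(135,147))])
print("bar at hood",np.round(B(175,318,.070),4), "side head",[np.round(back(s,*f2(*c),.072),4) for c in((88,348),(162,363),(148,412),(70,398))])
# side view octagon
print("side rim",[np.round(back(s,*f2(*c),.112),4) for c in((76,276),(168,243),(425,298),(474,354),(352,496))])
```

```text
[[ 0.6675  0.0643  0.112 ]
 [ 0.6684 -0.0036  0.112 ]
 [ 0.6265 -0.048   0.112 ]
 [ 0.4677 -0.0517  0.112 ]
 [ 0.4288 -0.0154  0.112 ]
 [ 0.4281  0.0652  0.112 ]
 [ 0.4674  0.1055  0.112 ]
 [ 0.6249  0.1086  0.112 ]]
mean [0.54739999 0.02810713 0.112     ] axis 0.022506192427617595
hole top [ 0.55149816 -0.10905538  0.05      ] mid [ 0.55275563 -0.11004654  0.04      ]
collar [ 0.48380213 -0.33412942  0.045     ] stem top [ 0.48242668 -0.33112809  0.087     ]
block corners [array([ 0.5218, -0.3146,  0.04  ]), array([ 0.5013, -0.3707,  0.04  ]), array([ 0.4415, -0.3466,  0.04  ]), array([ 0.4632, -0.2875,  0.04  ])]
side: collar [ 0.47952792 -0.32342381  0.045     ] stemtop [ 0.47960674 -0.32660491  0.087     ]
side block [array([ 0.5175, -0.3031,  0.04  ]), array([ 0.4638, -0.2743,  0.04  ]), array([ 0.44  , -0.3433,  0.04  ])]
head top corners z.072 [array([0.6567, 0.0515, 0.072 ]), array([0.6571, 0.0067, 0.072 ]), array([0.6057, 0.0065, 0.072 ]), array([0.606 , 0.0505, 0.072 ])]
bar at hood [0.4933 0.025  0.07  ] side head [array([0.6555, 0.0161, 0.072 ]), array([0.6092, 0.0136, 0.072 ]), array([0.6029, 0.0521, 0.072 ]), array([0.6498, 0.0563, 0.072 ])]
side rim [array([ 0.6664, -0.0014,  0.112 ]), array([ 0.6255, -0.0448,  0.112 ]), array([ 0.4677, -0.048 ,  0.112 ]), array([ 0.43  , -0.0136,  0.112 ]), array([0.4657, 0.1049, 0.112 ])]
```

Request:
move_arm:
  targets:
    - [[0,0,0.145,0.03,0.031,-0.006,1],[0,0,0.145,0.03,0.031,-0.006,1],[0,0,0.145,0.03,0.031,-0.006,1],[0,0,0.145,0.03,0.031,-0.006,1]]
  force: 30

```text
clock: 1.6
tool_pos: [0.3547, -0.4574, 0.226]
eef_rot: [0.956, -0.293, 0.002, 0.004]
contact_force: [0.6, 0.2, 0.4]
opening: 1.002
```

Request:
move_arm:
  targets:
    - [[0,0,0.145,0.03,0.031,-0.006,1],[0,0,0.145,0.03,0.031,-0.006,1],[0,0,0.145,0.03,0.031,-0.006,1],[0,0,0.145,0.03,0.031,-0.006,1]]

```text
clock: 2.0
tool_pos: [0.4789, -0.329, 0.202]
eef_rot: [1.0, 0.003, 0.004, 0.005]
contact_force: [0.1, -0.1, 0.0]
opening: 1.001
```

Request:
move_arm:
  targets:
    - [[0.01,0.008,0.016,0.003,-0.001,-0.04,1],[0,0,0,0,0,-0.04,1],[0,0,0,0,0,-0.035,1],[0,0,0,0,0,-0.018,1],[0,0,0,0,0,0,1]]

```text
clock: 2.5
tool_pos: [0.4917, -0.3212, 0.0661]
eef_rot: [1.0, 0.02, 0.006, -0.002]
contact_force: [-0.5, -0.3, 1.2]
opening: 0.997
```

Run:
```python
from h import *
s=r.snapshot("side"); t=r.snapshot("top"); g=r.get_state(); print(np.round(g["tool_pos"],4),np.round(g["eef_rot"],4))
a=crop(s,60,180,280,400,5,.7); b=crop(t,170,270,370,470,2,.7)
print(proj(s,[g["tool_pos"]]))
cv2.imwrite("pics/g1.png",a)
```

```text
[ 0.4929 -0.322   0.0685] [ 0.9998  0.0199  0.0076 -0.0012]
[[329.98265158 114.93787847]]
```

View pics/g1.png

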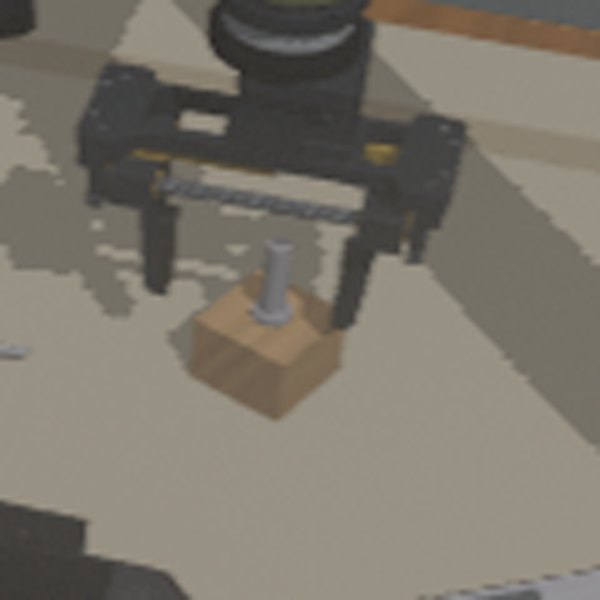

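Request:
move_arm:
  targets:
    - [[-0.003,0.015,0,-0.012,-0.007,-0.002,1],[0,0,0,0,0,0,1],[0,0,0,0,0,0,1]]

```text
clock: 2.9
tool_pos: [0.4816, -0.3316, 0.07]
eef_rot: [1.0, 0.019, 0.002, 0.002]
contact_force: [1.2, 1.3, -1.2]
opening: 1.0
```

Run:
```python
from h import *
s=r.snapshot("side");g=r.get_state(); print(np.round(g["tool_pos"],4),np.round(g["eef_rot"],4))
for c,z in(((279,245),.087),((270,313),.045)): print(back(s,280+c[0]/5,60+c[1]/5,z))
```

```text
[ 0.4812 -0.3319  0.07  ] [0.9998 0.0189 0.0017 0.0023]
[ 0.48023662 -0.32700356  0.087     ]
[ 0.48000101 -0.32387017  0.045     ]
```

Request:
move_arm:
  targets:
    - [[0,0,0,0,0.003,-0.003,1],[0,0,0,0,0,0,0],[0,0,0,0,0,0,0],[0,0,0,0,0,0,0],[0,0,0,0,0,0,0]]

```text
clock: 3.45
tool_pos: [0.482, -0.3287, 0.0679]
eef_rot: [1.0, 0.019, 0.003, 0.003]
contact_force: [-0.4, 0.1, 0.2]
opening: 0.656
```

Request:
move_arm:
  targets:
    - [[0,0,0,0,0,0,0],[0,0,0,0,0,0,0],[0,0,0,0,0,0,0]]

```text
clock: 3.75
tool_pos: [0.482, -0.3286, 0.0677]
eef_rot: [1.0, 0.019, 0.003, 0.003]
contact_force: [-0.4, 0.5, -0.1]
opening: 0.385
```

Request:
move_arm:
  targets:
    - [[0,0,0,0,0,0,0],[0,0,0,0,0,0,0],[0,0,0,0,0,0,0],[0,0,0,0,0,0,0],[0,0,0,0,0,0,0]]

```text
clock: 4.25
tool_pos: [0.4819, -0.3286, 0.0677]
eef_rot: [1.0, 0.019, 0.003, 0.003]
contact_force: [0.1, -0.7, 0.5]
opening: 0.147
```

Request:
move_arm:
  targets:
    - [[0,0,0,0,0,0.04,0],[0,0,0,0,0,0.035,0],[0,0,0,0.014,0.044,0,0],[0,0,0,0.014,0.044,0,0],[0,0,0,0.014,0.044,0,0]]

```text
clock: 4.75
tool_pos: [0.5219, -0.2045, 0.1443]
eef_rot: [1.0, 0.009, 0.003, 0.006]
contact_force: [0.2, -0.5, -0.1]
opening: 0.147
```

Request:
move_arm:
  targets:
    - [[0,0,0,0.014,0.044,0,0],[0,0,0,0.008,0.025,0,0],[0,0,0,0,0,0,0],[0,0,0,0,0,0,0]]

```text
clock: 5.15
tool_pos: [0.547, -0.1237, 0.1452]
eef_rot: [1.0, 0.015, 0.005, 0.003]
contact_force: [-1.0, -0.8, -1.7]
opening: 0.145
```

Run:
```python
from h import *
s=r.snapshot("side");t=r.snapshot("top");g=r.get_state(); print({k:np.round(g[k],4).tolist() for k in("tool_pos","eef_rot","contact_force","opening","q")})
for p in(s,t): print(proj(p,[g["tool_pos"]]), r.find_in(p,"lock_pin")[:2])
cv2.imwrite("pics/v1.png",np.hstack([crop(s,110,230,240,340,4,.6),crop(t,140,260,280,380,4,.6)]))
```

```text
{'tool_pos': [0.5469, -0.1246, 0.1452], 'eef_rot': [0.9999, 0.0143, 0.0048, 0.0029], 'contact_force': [0.0795, -0.0607, 0.1362], 'opening': 0.1491, 'q': [0.3574, 0.769, -0.3693, 1.8588, 0.4763, 0.5915, -0.2874]}
[[289.2321523  133.52142466]] [{'centre': [132.7, 334.9], 'score': 0.27}]
[[344.02757858 195.00272143]] [{'centre': [176.1, 282.6], 'score': 0.56}]
```

View pics/v1.png

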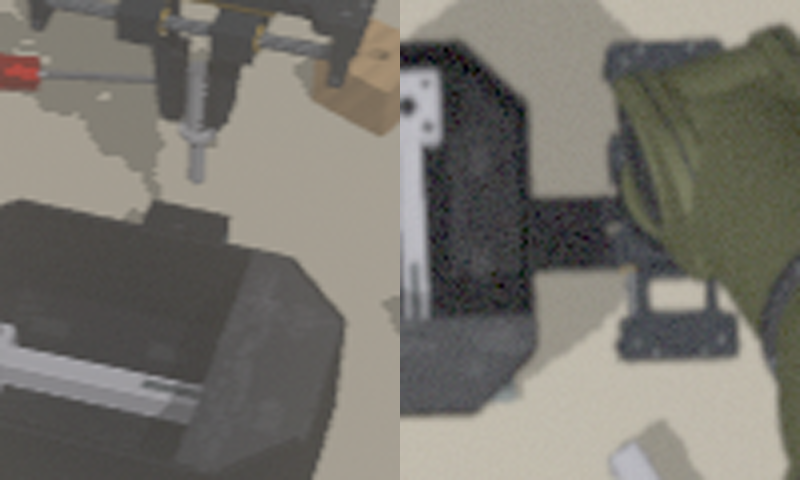

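```bash
cat >> h.py <<'E'
def tab(s):
    pass
E
python3 - <<'E'
from h import *
s=r.snapshot("side");t=r.snapshot("top")
f=lambda u,v:(240+(u+.5)/4-.5,110+(v+.5)/4-.5)
z0=.1452-.0657
print("tip",back(s,*f(197,181),z0+.001),"collar",back(s,*f(198,134),z0+.0405))
A,B=back(s,*f(152,200),.05),back(s,*f(229,216),.05); print("tab end",A,B,np.linalg.norm(A-B))
n=np.array([np.sin(.0225)*-1,np.cos(.0225),0]); print("hole side",(A+B)/2+.025*n)
f1=lambda u,v:(240+(u+.5)/4-.5,140+(v+.5)/4-.5)
C,D,E_,F=[back(t,*f1(*c),.05) for c in((414,195),(416,268),(292,199),(296,270))]; print("tab top",C,D,E_,F,"hole",(C+D)/2+.025*n, back(t,*f1(376,232),.045))
# predicted images of hole/tab/rim for stand pose, octagon refit
P=np.array([back(t,*f1(*o),.112) for o in [(112,42),(218,40),(288,104),(297,352),(240,414),(112,416),(48,354),(43,108)]]);print(P.mean(0))
E
```

```text
tip [ 0.54634699 -0.12496363  0.0805    ] collar [ 0.54550676 -0.12131179  0.12      ]
tab end [ 0.57678754 -0.13226253  0.05      ] [ 0.52793708 -0.13345823  0.05      ] 0.04886509124554719
hole side [ 0.55179985 -0.1078667   0.05      ]
tab top [ 0.57716239 -0.13377926  0.05      ] [ 0.52827704 -0.13421446  0.05      ] [ 0.57499564 -0.05253625  0.05      ] [ 0.52745733 -0.0545994   0.05      ] hole [ 0.55215726 -0.10900319  0.05      ] [ 0.55314105 -0.10856732  0.045     ]
[0.54836671 0.02905376 0.112     ]
```

Request:
move_arm:
  targets:
    - [[0.006,0.01,-0.005,0.005,0.016,-0.01,0],[0,0,0,0,0,0,0],[0,0,0,0,0,0,0],[0,0,0,0,0,0,0]]

```text
clock: 5.85
tool_pos: [0.5517, -0.1095, 0.1337]
eef_rot: [1.0, 0.009, -0.001, -0.0]
contact_force: [0.1, -0.4, -0.8]
opening: 0.144
```

Run:
```python
from h import *
g=r.get_state(); print({k:np.round(g[k],4).tolist() for k in("tool_pos","eef_rot","contact_force","opening")})
```

```text
{'tool_pos': [0.5517, -0.1095, 0.1337], 'eef_rot': [1.0, 0.0093, -0.0011, -0.0003], 'contact_force': [0.1343, -0.3963, -0.7593], 'opening': 0.144}
```

Request:
move_arm:
  targets:
    - [[0,0,0,0,0.001,-0.01,0],[0,0,0,0,0,-0.006,0],[0,0,0,0,0,0,0],[0,0,0,0,0,-0.004,0],[0,0,0,0,0,0,0]]

```text
clock: 6.35
tool_pos: [0.5515, -0.109, 0.1118]
eef_rot: [1.0, 0.009, -0.001, -0.0]
contact_force: [0.1, 0.2, -0.3]
opening: 0.151
```

Request:
move_arm:
  targets:
    - [[0,0,0,0,0,-0.004,0],[0,0,0,0,0,0,0]]

```text
clock: 6.55
tool_pos: [0.5517, -0.1089, 0.1075]
eef_rot: [1.0, 0.009, -0.001, -0.0]
contact_force: [-1.2, 0.9, -0.9]
opening: 0.144
```

Request:
move_arm:
  targets:
    - [[0,0,0,0,0,-0.006,0],[0,0,0,0,0,-0.006,0],[0,0,0,0,0,0,0]]

```text
clock: 6.85
tool_pos: [0.5518, -0.1089, 0.0947]
eef_rot: [1.0, 0.009, -0.001, -0.0]
contact_force: [1.1, 0.8, 0.5]
opening: 0.144
```

Request:
move_arm:
  targets:
    - [[0,0,0,0,0,-0.006,0],[0,0,0,0,0,-0.006,0],[0,0,0,0,0,0,0]]

```text
clock: 7.15
tool_pos: [0.5517, -0.1088, 0.0814]
eef_rot: [1.0, 0.009, -0.001, -0.0]
contact_force: [-1.2, 0.9, -0.4]
opening: 0.148
```

Request:
move_arm:
  targets:
    - [[0,0,0,0,0,-0.003,0],[0,0,0,0,0,0,0],[0,0,0,0,0,0,0.5],[0,0,0,0,0,0,0.5],[0,0,0,0,0,0,0.5]]

```text
clock: 7.65
tool_pos: [0.552, -0.109, 0.0784]
eef_rot: [1.0, 0.009, -0.001, -0.0]
contact_force: [-0.9, -0.2, 0.4]
opening: 0.398
```

Request:
move_arm:
  targets:
    - [[0,0,0,0,0,0,0.5],[0,0,0,0,0,0,0.5],[0,0,0,0,0,0.04,0.5],[0,0,0,0,0,0.05,0.5],[0,0,0,0,0,0.05,0.5]]

```text
clock: 8.15
tool_pos: [0.5467, -0.1087, 0.2159]
eef_rot: [1.0, 0.01, -0.008, -0.001]
contact_force: [1.3, -1.2, 1.2]
opening: 0.499
```

Request:
move_arm:
  targets:
    - [[0,0,-0.15,-0.03,-0.03,0.02,1],[0,0,-0.15,-0.03,-0.04,0,1],[0,0,-0.15,-0.03,-0.04,0,1],[0,0,-0.15,0,0,0,1],[0,0,0,0,0,0,1]]

```text
clock: 8.65
tool_pos: [0.4582, -0.2216, 0.2461]
eef_rot: [0.956, -0.294, 0.003, -0.001]
contact_force: [0.1, 0.2, -0.2]
opening: 0.929
```

Run:
```python
from h import *
s=r.snapshot("side");t=r.snapshot("top");g=r.get_state(); print({k:np.round(g[k],4).tolist() for k in("clock","tool_pos","eef_rot","contact_force","opening","q")})
cv2.imwrite("pics/v2.png",np.hstack([crop(s,110,230,240,340,4,.6),crop(t,140,260,240,340,4,.6)]))
```

```text
{'clock': 8.75, 'tool_pos': [0.4583, -0.2212, 0.2456], 'eef_rot': [0.9567, -0.2911, 0.0025, -0.0008], 'contact_force': [0.2758, 0.7353, -0.4204], 'opening': 0.9971, 'q': [0.5546, 0.5519, -0.3043, 1.9165, 0.2427, 0.7035, -0.4833]}
```

View pics/v2.png

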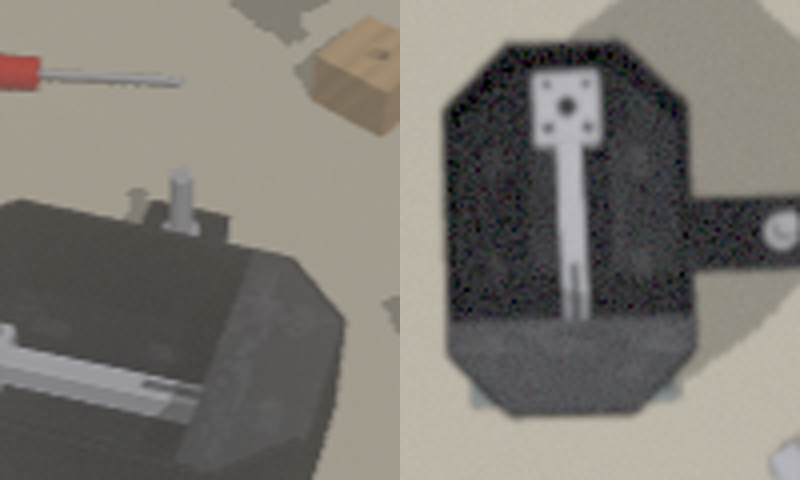

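The pin stands on the tab with its collar seated, at side crop (181,225). The arm still lies in the housing. Next I compute the grip point.

Run:
```python
from h import *
s=r.snapshot("side");t=r.snapshot("top")
q=proj(s,[[.552,-.1087,.097],[.552,-.1087,.055]]); print("pin pred crop",(q-[240,110])*4)
f1=lambda u,v:(240+(u+.5)/4-.5,140+(v+.5)/4-.5)
H=np.array([back(t,*f1(*c),.072) for c in((132,71),(201,69),(203,147),(134,148))]); print(H.round(4),H.mean(0))
b=[(back(t,*f1(*c),.070)) for c in((154,155),(187,155),(162,315),(190,315))]; b=np.array(b);m1=b[:2].mean(0);m2=b[2:].mean(0); print(b.round(4),m1,m2)
d=m1-m2; yaw=np.arctan2(d[1],d[0]); print("yaw",yaw)
c=H.mean(0)[:2]; ax=np.array([np.cos(yaw),np.sin(yaw)]); print("grip",c-ax*(83-27)*1e-3,"via bar",m2[:2]+ax*((c-m2[:2])@ax-.056))
```

```text
pin pred crop [[178.52683851 174.15122559]
 [177.53469756 226.70425448]]
[[0.6577 0.0532 0.072 ]
 [0.6587 0.0077 0.072 ]
 [0.6067 0.0068 0.072 ]
 [0.6063 0.0521 0.072 ]] [0.63236385 0.02993427 0.072     ]
[[0.6019 0.039  0.07  ]
 [0.6018 0.0173 0.07  ]
 [0.4963 0.0344 0.07  ]
 [0.4962 0.0161 0.07  ]] [0.60185344 0.0281596  0.07      ] [0.4962621  0.02526872 0.07      ]
yaw 0.027371167561389527
grip [0.57638483 0.02840167] via bar [0.57641052 0.02746302]
```

Request:
move_arm:
  targets:
    - [[0,0,-0.137,0.017,0.035,0,0.7],[0,0,-0.137,0.017,0.035,0,0.7],[0,0,-0.137,0.017,0.035,0,0.7],[0,0,-0.137,0.017,0.035,0,0.7],[0,0,-0.137,0.017,0.035,0,0.7]]

```text
clock: 9.35
tool_pos: [0.5457, -0.0404, 0.2434]
eef_rot: [0.798, -0.603, 0.001, -0.0]
contact_force: [-0.4, -0.1, -1.1]
opening: 0.701
```

Request:
move_arm:
  targets:
    - [[0,0,-0.137,0.017,0.035,0,0.7],[0,0,-0.137,0.01,0.02,0,0.7],[0,0,0,0,0,-0.04,0.7],[0,0,0,0,0,0,0.7],[0,0,0,0,0,0,0.7]]

```text
clock: 9.85
tool_pos: [0.5774, 0.0358, 0.2015]
eef_rot: [0.715, -0.699, -0.001, -0.005]
contact_force: [0.3, -0.4, -0.0]
opening: 0.703
```

```bash
cat >> h.py <<'E'
from scipy.spatial.transform import Rotation as Ro
def need(pos,yaw,pitch=0):
    "shift and rotvec to reach pos with tool down, tool x at -90deg+yaw, head-up pitch"
    g=r.get_state(); X=np.array([np.sin(yaw),-np.cos(yaw),0]); Z=np.array([0,0,-1.]); D=np.column_stack([X,np.cross(Z,X),Z])
    D=Ro.from_rotvec(pitch*X).as_matrix()@D
    w=(Ro.from_matrix(D)*Ro.from_quat(g["eef_rot"]).inv()).as_rotvec()
    print("clock",g["clock"],"pos",np.round(g["tool_pos"],4),"shift",np.round(np.array(pos)-g["tool_pos"],4),"rot",np.round(w,4),"F",np.round(g["contact_force"],1),"open",round(float(g["opening"]),3),"q",np.round(g["q"],2))
E
python3 -c "
from h import *
need([.5765,.028,.062],.025)"
```

```text
clock 9.85 pos [0.5774 0.0358 0.2015] shift [-0.0009 -0.0078 -0.1395] rot [-0.0085  0.0042  0.0021] F [ 0.3 -0.4 -0. ] open 0.703 q [-0.15  0.69  0.01  1.77 -0.03  0.68 -1.66]
```

Request:
move_arm:
  targets:
    - [[-0.008,0.004,0.002,-0.001,-0.008,-0.04,0.7],[0,0,0,0,0,-0.04,0.7],[0,0,0,0,0,-0.02,0.7],[0,0,0,0,0,0,0.7],[0,0,0,0,0,0,0.7]]

```text
clock: 10.35
tool_pos: [0.5811, 0.0265, 0.1062]
eef_rot: [0.717, -0.697, 0.003, -0.005]
contact_force: [0.5, 0.2, 0.2]
opening: 0.698
```

```bash
python3 -c "
from h import *
need([.5765,.028,.062],.025)"
```

```text
clock 10.35 pos [0.5811 0.0265 0.1062] shift [-0.0046  0.0015 -0.0442] rot [-0.0024  0.0116 -0.0027] F [0.5 0.2 0.2] open 0.698 q [-0.13  0.83  0.01  1.83 -0.02  0.47 -1.65]
```

Request:
move_arm:
  targets:
    - [[-0.002,0.012,-0.003,-0.004,0.001,-0.018,0.7],[0,0,0,0,0,-0.015,0.7],[0,0,0,0,0,0,0.7],[0,0,0,0,0,0,0.7]]

```text
clock: 10.75
tool_pos: [0.5796, 0.0273, 0.0747]
eef_rot: [0.716, -0.698, 0.002, -0.002]
contact_force: [-0.0, -0.3, 0.1]
opening: 0.701
```

```bash
python3 -c "
from h import *
need([.5765,.028,.062],.025)"
```

```text
clock 10.75 pos [0.5796 0.0273 0.0747] shift [-0.0031  0.0007 -0.0127] rot [-0.0012  0.0057  0.0008] F [-0.  -0.3  0.1] open 0.701 q [-0.13  0.88  0.01  1.84 -0.02  0.42 -1.66]
```

Request:
move_arm:
  targets:
    - [[-0.001,0.006,0.001,-0.003,0.001,-0.006,0.7],[0,0,0,0,0,-0.006,0.7],[0,0,0,0,0,0,0.7],[0,0,0,0,0,0,0.7]]

```text
clock: 11.15
tool_pos: [0.5767, 0.0287, 0.0623]
eef_rot: [0.716, -0.698, -0.0, -0.0]
contact_force: [-0.1, -0.1, -0.5]
opening: 0.701
```

```bash
python3 -c "
from h import *
need([.5765,.028,.062],.025)"
```

```text
clock 11.15 pos [0.5767 0.0287 0.0623] shift [-0.0002 -0.0007 -0.0003] rot [-0.0002  0.0001 -0.0007] F [-0.1 -0.1 -0.5] open 0.701 q [-0.13  0.9   0.01  1.84 -0.02  0.4  -1.66]
```

Request:
move_arm:
  targets:
    - [[0,0,0,0,0,0,0],[0,0,0,0,0,0,0],[0,0,0,0,0,0,0],[0,0,0,0,0,0,0],[0,0,0,0,0,0,0]]
  force: 40

```text
clock: 11.65
tool_pos: [0.5772, 0.0286, 0.0629]
eef_rot: [0.716, -0.698, 0.0, -0.001]
contact_force: [0.2, 0.1, -0.0]
opening: 0.276
```

Request:
move_arm:
  targets:
    - [[0,0,0,0,0,0,0],[0,0,0,0,0,0,0],[0,0,0,0,0,0,0],[0,0,0,0,0,0,0]]

```text
clock: 12.05
tool_pos: [0.5772, 0.0285, 0.063]
eef_rot: [0.716, -0.698, 0.0, -0.001]
contact_force: [-0.5, -0.3, -0.9]
opening: 0.18
```

```bash
cat > fk.py <<'E'
import numpy as np, itertools
from scipy.optimize import least_squares
from scipy.spatial.transform import Rotation as Ro
def fk(q,L,sg):
    q=np.array(q)*sg; h,a,b,c,e=L; R=Ro.identity(); p=np.array([0,0,h])
    R=R*Ro.from_euler('z',q[0])*Ro.from_euler('y',q[1])*Ro.from_euler('z',q[2]); p=p+R.apply([e,0,a])
    R=R*Ro.from_euler('y',q[3])*Ro.from_euler('z',q[4]); p=p+R.apply([-e,0,b])
    R=R*Ro.from_euler('y',q[5])*Ro.from_euler('z',q[6]); return p+R.apply([0,0,c]),R
E
cat > fit.py <<'E'
from fk import *
from plant import r
g=r.get_state(); print(np.round(g["q"],3),np.round(g["tool_pos"],4),g["opening"],g["clock"])
Q=[[1.213,.69,-.195,1.566,.157,.903,-.215],[.3574,.769,-.3693,1.8588,.4763,.5915,-.2874],[.5546,.5519,-.3043,1.9165,.2427,.7035,-.4833],g["q"]]
P=[[.238,-.577,.249],[.5469,-.1246,.1452],[.4583,-.2212,.2456],g["tool_pos"]]
E=[[.831,-.556,-.001,0],[.9999,.0143,.0048,.0029],[.9567,-.2911,.0025,-.0008],g["eef_rot"]]
best=[]
for s in itertools.product([1,-1],repeat=4):
    sg=np.array([s[0],1,s[1],1,s[2],1,s[3]])
    f=lambda L:np.ravel([fk(q,L,sg)[0]-p for q,p in zip(Q,P)])
    o=least_squares(f,[.3,.5,.35,.25,0]); best.append((o.cost,s,o.x.round(4).tolist()))
best.sort(key=lambda t:t[0])
for c,s,L in best[:3]:
    sg=np.array([s[0],1,s[1],1,s[2],1,s[3]])
    print(c,s,L,[np.round((fk(q,L,sg)[1].inv()*Ro.from_quat(e)).as_rotvec(),2).tolist() for q,e in zip(Q,E)])
E
python3 fit.py
```

```text
[-0.134  0.903  0.009  1.842 -0.018  0.395 -1.657] [0.5772 0.0285 0.063 ] 0.17988107067989137 12.05
0.001400371773433543 (-1, -1, 1, 1) [-0.101, 0.5866, 0.3458, -0.1175, -0.0114] [[0.0, 0.36, -2.89], [-0.0, -0.75, 2.82], [-0.0, 0.42, -2.52], [-0.0, -0.01, 0.21]]
0.001400371773433545 (-1, -1, 1, -1) [-0.101, 0.5866, 0.3458, -0.1175, -0.0114] [[-0.08, -0.36, 2.93], [-0.19, -0.63, 2.27], [-0.2, -0.39, 2.74], [-0.02, 0.0, -3.11]]
0.0019850017963864187 (-1, -1, -1, -1) [0.2657, 0.6853, 0.3606, 0.3178, -0.0605] [[0.0, 0.0, -3.14], [-0.0, -0.0, 3.14], [0.0, -0.0, 3.14], [-0.0, -0.0, 3.14]]
```

```bash
cat > fk.py <<'E'
import numpy as np
from scipy.optimize import least_squares
from scipy.spatial.transform import Rotation as Ro
sg=np.array([-1,1,-1,1,-1,1,-1])
def fk(q,L):
    q=np.array(q)*sg; h,a,b,c,e1,e2,e3=L; z=lambda t:Ro.from_euler('z',t); y=lambda t:Ro.from_euler('y',t)
    R=z(q[0])*y(q[1])*z(q[2]); p=np.array([0,0,h])+R.apply([e1,0,a])
    R=R*y(q[3])*z(q[4]); p=p+R.apply([e2,0,b])
    R=R*y(q[5]); p=p+R.apply([e3,0,c]); return p,R*z(q[6]+np.pi)
Q=[[1.213,.69,-.195,1.566,.157,.903,-.215],[.3574,.769,-.3693,1.8588,.4763,.5915,-.2874],[.5546,.5519,-.3043,1.9165,.2427,.7035,-.4833],[-0.134,.903,.009,1.842,-.018,.395,-1.657],[-.15,.69,.01,1.77,-.03,.68,-1.66],[-.13,.83,.01,1.83,-.02,.47,-1.65]]
P=[[.238,-.577,.249],[.5469,-.1246,.1452],[.4583,-.2212,.2456],[.5772,.0285,.063],[.5774,.0358,.2015],[.5811,.0265,.1062]]
o=least_squares(lambda L:np.append(np.ravel([fk(q,L)[0]-p for q,p in zip(Q,P)]),1e-3*(L[:4]-[.3,.4,.35,.25])),[.3,.4,.35,.25,0,0,0]); L=o.x
E
cat > ik.py <<'E'
from fk import *
print(L.round(4),np.abs(o.fun).max())
lo=np.array([-3.01,-.46,-1.47,.13,-1,.04,-2.66]);hi=np.array([3.01,2.08,1.51,2.56,4.14,2.09,2.66])
yaw=.025; X=np.array([np.sin(yaw),-np.cos(yaw),0]);Z=np.array([0,0,-1.]);D0=Ro.from_matrix(np.column_stack([X,np.cross(Z,X),Z]))
def ik(pos,pitch,q0):
    D=Ro.from_rotvec(pitch*X)*D0
    def f(q):
        p,R=fk(q,L); return np.r_[(p-pos)*10,(R.inv()*D).as_rotvec()*3,(q-q0)*.003]
    s=least_squares(f,np.clip(q0,lo+1e-3,hi-1e-3),bounds=(lo,hi)); return s.x,np.linalg.norm(s.fun[:6])
# waypoints: arm origin tail pose (stand x, floor-rel z), pitch -> TCP
S=np.array([.5484,.029]); ax=np.array([np.cos(yaw),np.sin(yaw)])
def tcp(tx,tz,th,u=.134,v=.017):   # TCP 17 mm above underside when grasped at z .063
    x=tx+u*np.cos(th)-v*np.sin(th); z=tz+u*np.sin(th)+v*np.cos(th); return np.r_[S+ax*(x-.0) ,z+.046]
q=np.array(Q[3])
x0=(np.array(P[3][:2])-S)@ax; tx0=x0-.134; print("tail x",tx0)
for tx,tz,d in((tx0,0,0),(tx0,.002,5),(tx0+.002,.006,10),(tx0+.004,.012,13),(tx0+.006,.016,15),(tx0+.02,.02,15),(tx0+.04,.025,15),(tx0+.06,.031,15),(tx0+.07,.05,15),(tx0+.07,.15,15),(tx0,0,25),(tx0+.01,0.005,20)):
    t=np.radians(d);p=tcp(tx,tz,t); q,e=ik(p,t,q)
    print(d,p.round(3),"err",round(e,4),q.round(2),"hoodtop",round(tz+(-.060-tx)*np.tan(t)+.024/np.cos(t),3),"wall",round(tz+(.12-tx)*np.tan(t),3),"headend x",round(tx+.214*np.cos(t),3))
E
python3 ik.py
```

```text
[-2.599   0.6872  0.2949 -2.5384  0.0305  0.0346  0.0386] 0.050457754240009034
tail x -0.10522149822921709
0 [0.577 0.03  0.063] err 0.0 [-0.05  0.88 -0.01  1.92  0.02  0.34 -1.62] hoodtop 0.024 wall 0.0 headend x 0.109
5 [0.575 0.03  0.077] err 0.0 [-0.04  1.02 -0.01  1.1   0.02  0.94 -1.6 ] hoodtop 0.03 wall 0.022 headend x 0.108
10 [0.574 0.03  0.092] err 0.1063 [-0.1   1.31  1.02  0.13 -1.    1.62 -1.53] hoodtop 0.038 wall 0.045 headend x 0.108
13 [0.574 0.03  0.105] err 0.2648 [-0.1   1.3   1.02  0.13 -1.    1.63 -1.53] hoodtop 0.046 wall 0.063 headend x 0.107
15 [0.574 0.03  0.113] err 0.3711 [-0.1   1.29  1.02  0.13 -1.    1.64 -1.53] hoodtop 0.051 wall 0.075 headend x 0.107
15 [0.588 0.03  0.117] err 0.3882 [-0.1   1.29  1.02  0.13 -1.    1.65 -1.53] hoodtop 0.052 wall 0.075 headend x 0.121
15 [0.608 0.03  0.122] err 0.4124 [-0.1   1.29  1.02  0.13 -1.    1.66 -1.53] hoodtop 0.051 wall 0.075 headend x 0.141
15 [0.628 0.031 0.128] err 0.4369 [-0.1   1.28  1.03  0.13 -1.    1.67 -1.53] hoodtop 0.052 wall 0.075 headend x 0.161
15 [0.638 0.031 0.147] err 0.4534 [-0.1   1.27  1.03  0.13 -1.    1.69 -1.53] hoodtop 0.068 wall 0.092 headend x 0.171
15 [0.638 0.031 0.247] err 0.4867 [-0.1   1.16  1.04  0.13 -1.    1.81 -1.53] hoodtop 0.168 wall 0.192 headend x 0.171
25 [0.557 0.029 0.118] err 0.873 [-0.09  1.28  1.02  0.13 -1.    1.64 -1.53] hoodtop 0.048 wall 0.105 headend x 0.089
20 [0.573 0.03  0.113] err 0.63 [-0.1   1.29  1.02  0.13 -1.    1.64 -1.53] hoodtop 0.043 wall 0.083 headend x 0.106
```

Request:
move_arm:
  targets:
    - [[0.001,-0.044,0,-0.001,0,0.007,0],[0.001,-0.044,0,-0.001,0,0.007,0],[0,0,0,0,0,0,0],[0,0,0,0,0,0,0]]

```text
clock: 12.45
tool_pos: [0.5739, 0.0285, 0.0759]
eef_rot: [0.715, -0.697, 0.031, -0.031]
contact_force: [0.4, -0.1, -3.7]
opening: 0.177
```

```bash
python3 -c "
from h import *
need([.575,.028,.077],.025,.087)"
python3 - <<'E'
import re
t=open('fk.py').read()
t=t.replace("e1,e2,e3=L","e1,e2,e3,f1,f2,f3,g1=L").replace("R.apply([e1,0,a])","R.apply([e1,f1,a])+z(q[0]).apply([g1,0,0])").replace("[e2,0,b]","[e2,f2,b]").replace("[e3,0,c]","[e3,f3,c]").replace("[.3,.4,.35,.25,0,0,0]","[.3,.4,.35,.25]+[0]*7").replace("1e-3*(L[:4]-[.3,.4,.35,.25])","2e-3*(L-([.3,.4,.35,.25]+[0]*7))")
i=t.index("o=least"); t=t[:i]+"from plant import r\n_g=r.get_state(); Q.append(_g['q']); P.append(_g['tool_pos'])\n"+t[i:]
open('fk.py','w').write(t)
E
python3 -c "
from fk import *
print(L.round(3),np.abs(o.fun[:21]).max(),np.array(Q[-1]).round(3))"
```

```text
clock 12.45 pos [0.5739 0.0285 0.0759] shift [ 0.0011 -0.0005  0.0011] rot [ 0.0002  0.001  -0.0006] F [ 0.4 -0.1 -3.7] open 0.177 q [-0.15  0.86  0.02  1.93 -0.02  0.26 -1.67]
[ 0.318  0.574  0.343  0.296  0.001 -0.006  0.003 -0.052  0.002  0.002
 -0.01 ] 0.004113587964269694 [-0.146  0.862  0.018  1.933 -0.015  0.259 -1.666]
```

```bash
sed -i 's/^q=np.array(Q\[3\])/q=np.array(Q[-1])/; s/,(tx0,0,25),(tx0+.01,0.005,20)/,(tx0+.07,.15,5)/; s/(tx0,0,0),//' ik.py; python3 ik.py
```

```text
[ 0.3175  0.5743  0.3429  0.2957  0.0009 -0.0062  0.0027 -0.052   0.0025
  0.0025 -0.0104] 0.004113587964269694
tail x -0.10522149822921709
5 [0.575 0.03  0.077] err 0.0 [-0.15  0.86  0.02  1.93 -0.02  0.27 -1.67] hoodtop 0.03 wall 0.022 headend x 0.108
10 [0.574 0.03  0.092] err 0.0 [-0.16  0.82  0.03  2.   -0.02  0.14 -1.67] hoodtop 0.038 wall 0.045 headend x 0.108
13 [0.574 0.03  0.105] err 0.0 [-0.17  0.8   0.04  2.04 -0.02  0.07 -1.68] hoodtop 0.046 wall 0.063 headend x 0.107
15 [0.574 0.03  0.113] err 0.0001 [-0.17  0.78  0.03  2.06  0.33  0.04 -2.02] hoodtop 0.051 wall 0.075 headend x 0.107
15 [0.588 0.03  0.117] err 0.0 [-0.15  0.78  0.01  2.02  0.33  0.08 -2.01] hoodtop 0.052 wall 0.075 headend x 0.121
15 [0.608 0.03  0.122] err 0.0 [-0.13  0.78 -0.02  1.96  0.32  0.15 -2.  ] hoodtop 0.051 wall 0.075 headend x 0.141
15 [0.628 0.031 0.128] err 0.0 [-0.11  0.79 -0.05  1.9   0.32  0.21 -1.99] hoodtop 0.052 wall 0.075 headend x 0.161
15 [0.638 0.031 0.147] err 0.0 [-0.09  0.77 -0.08  1.86  0.31  0.27 -1.97] hoodtop 0.068 wall 0.092 headend x 0.171
15 [0.638 0.031 0.247] err 0.0 [-0.05  0.62 -0.15  1.77  0.25  0.51 -1.9 ] hoodtop 0.168 wall 0.192 headend x 0.171
5 [0.645 0.031 0.225] err 0.0 [-0.02  0.71 -0.19  1.61  0.2   0.75 -1.84] hoodtop 0.172 wall 0.164 headend x 0.178
```

Request:
move_arm:
  targets:
    - [[0.001,-0.044,0,0,0,0.01,0],[0.001,-0.044,0,0,0,0.01,0],[0.001,-0.026,0,0.001,0,0.008,0],[0.001,-0.026,0,0.001,0,0.008,0],[0,0,0,0,0,0,0]]

```text
clock: 12.95
tool_pos: [0.5771, 0.0286, 0.1112]
eef_rot: [0.711, -0.693, 0.08, -0.082]
contact_force: [0.3, -1.6, -3.3]
opening: 0.177
```

```bash
python3 -c "
from h import *
need([.588,.029,.117],.025,.262)
s=r.snapshot('side'); cv2.imwrite('pics/v3.png',crop(s,90,250,190,350,4,.6)[:600])"
```

```text
clock 12.95 pos [0.5771 0.0286 0.1112] shift [0.0109 0.0004 0.0058] rot [ 0.0006 -0.0328 -0.0005] F [ 0.3 -1.6 -3.3] open 0.177 q [-0.17  0.79  0.04  2.05 -0.01  0.08 -1.68]
```

View pics/v3.png

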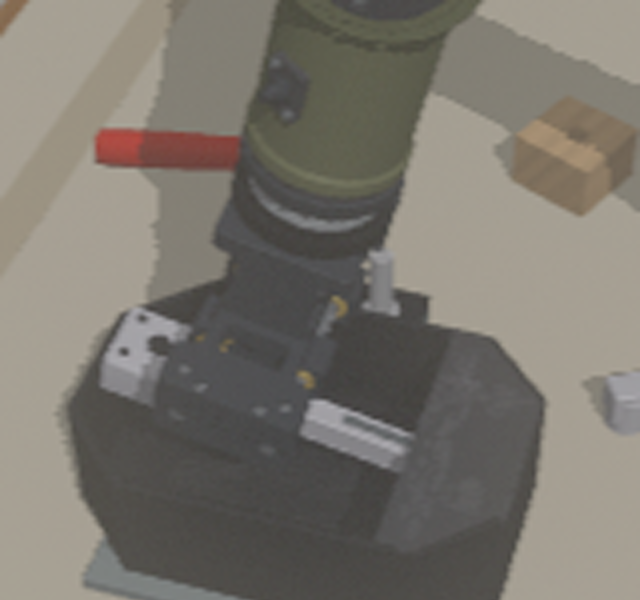

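The head is raised at rim level (crop 140,350), and the tail is still under the hood. Only the arm's weight is felt, so I draw it out.

Request:
move_arm:
  targets:
    - [[0.001,-0.02,0,0.004,0,0.004,0],[0,-0.013,0,0.006,0,0.002,0],[0,0,0,0.008,0,0.002,0],[0,0,0,0.008,0,0.002,0],[0,0,0,0,0,0,0]]

```text
clock: 13.5
tool_pos: [0.6068, 0.0288, 0.121]
eef_rot: [0.71, -0.692, 0.092, -0.095]
contact_force: [1.1, -0.8, -3.1]
opening: 0.177
```

```bash
python3 -c "
from h import *
need([.608,.029,.122],.025,.262)"
```

```text
clock 13.5 pos [0.6068 0.0288 0.121 ] shift [0.0012 0.0002 0.001 ] rot [-0.0007  0.0024 -0.0006] F [ 1.1 -0.8 -3.1] open 0.177 q [-0.16  0.78  0.04  1.99 -0.01  0.11 -1.67]
```

Request:
move_arm:
  targets:
    - [[0,0,0,0.012,0,0.0032,0],[0,0,0,0.012,0,0.0032,0],[0,0,0,0.012,0,0.0032,0],[0,0,0,0.012,0,0.0032,0],[0,0,0,0,0,0,0]]

```text
clock: 14.0
tool_pos: [0.6559, 0.0285, 0.1333]
eef_rot: [0.71, -0.692, 0.091, -0.093]
contact_force: [1.0, 0.6, -2.8]
opening: 0.177
```

```bash
python3 -c "
from h import *
need([.655,.03,.135],.025,.262)"
```

```text
clock 14.0 pos [0.6559 0.0285 0.1333] shift [-0.0009  0.0015  0.0017] rot [-0.0004 -0.001  -0.0003] F [ 1.   0.6 -2.8] open 0.177 q [-0.15  0.8   0.04  1.83 -0.01  0.25 -1.67]
```

Request:
move_arm:
  targets:
    - [[0,0,0,0,0,0.025,0],[0,0,0,0,0,0.03,0],[0,0,0,0,0,0.03,0],[0,0,0,0,0,0.025,0],[0,0,0,0,0,0.015,0]]

```text
clock: 14.5
tool_pos: [0.6477, 0.028, 0.2557]
eef_rot: [0.711, -0.693, 0.085, -0.087]
contact_force: [0.4, 0.5, -1.9]
opening: 0.182
```

Request:
move_arm:
  targets:
    - [[0,0,0,0,0,0.01,0],[0,0,0,0,0,0,0],[0,0,0,0,0,0,0],[0,0,0,0,0,0,0],[0,0,0,0,0,0,0]]

```text
clock: 15.0
tool_pos: [0.6448, 0.0278, 0.2644]
eef_rot: [0.711, -0.693, 0.083, -0.085]
contact_force: [0.8, -0.2, -2.7]
opening: 0.18
```

```bash
python3 -c "
from h import *
need([.655,.03,.25],.025,.262)
s=r.snapshot('side');q=proj(s,[[.552,-.1087,.097]]);print((q-[180,70])*4)
cv2.imwrite('pics/v4.png',crop(s,70,220,180,360,4,.6))"
```

```text
clock 15.0 pos [0.6448 0.0278 0.2644] shift [ 0.0102  0.0022 -0.0144] rot [ 0.0015 -0.0231 -0.0003] F [ 0.8 -0.2 -2.7] open 0.18 q [-0.15  0.61  0.05  1.73 -0.01  0.56 -1.66]
[[418.52683851 334.15122559]]
```

View pics/v4.png

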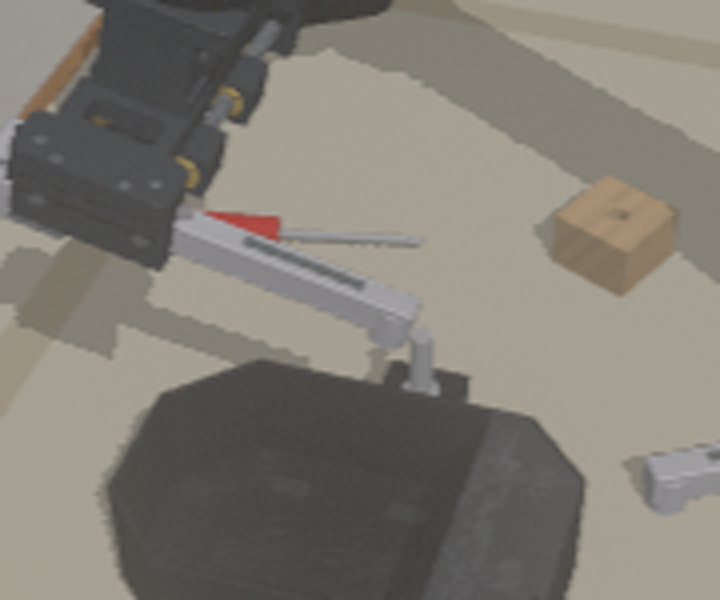

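```bash
python3 -c "
from h import *
s=r.snapshot('side');print('tail top pred crop',(proj(s,[[.6448-.134*.97-.003,.025,.217+.023]])-[180,70])*4)
g=r.get_state();print(g['opening'],np.abs(g['qd']).max())
print(r.finish_job())"
```

```text
tail top pred crop [[418.37209249 305.70637558]]
0.17814918513122907 0.009174550247499462
the job is handed in; nothing more can be done
None
```

I handed the job in at about 15 s of the 56 s allowed. The finish call gave no verdict, so what follows rests on my own checks.

- **Lock pin:** I lifted it from the block, lowered it through the tab and ear without noticeable contact force, and let it go. The arm was still lying in the housing at that point. Pictures taken then and at the end show the collar on the tab and the stem top within 1–2 pixels of the fully-home position.
- **Mirror arm:** I gripped the middle-sized one across the bar at 40 N. I raised the head about 13–15°, drew it out from under the hood and lifted it. The brief suggests 25°, but a wrist joint limit made that unreachable, and my geometry check showed 15° clears both hood and wall by about 10 mm.
- **Final hold:** The gripper opening is 15.7 mm, which matches the 16 mm bar, and the joints are at rest. The tail is at about 0.217 m, roughly 10 cm above the rim. The tail end in the last picture agrees with that within about 2 pixels.
- **Things to leave alone:** I sent no move near the screwdriver, jar or mirror glass. I did not measure their positions again at the end.

The top and side cameras disagreed by up to 9 mm in y on the pin's starting place. I settled this by looking again with the pin in the gripper. The final pitch sagged to about 14°, which does not affect the result.

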